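Torque the clamp screw of a digestion vessel to the click

TASK

Tighten the clamp screw of the digestion vessel that carries the yellow-handled click wrench: push the handle round clockwise, as seen from above, until the wrench breaks over with a click and its handle stands kinked, then stop at once, without driving the kinked handle on to its end stop, and let go, leaving the screw tight and the wrench kinked. Leave the blue-handled wrench alone.

Things in the scene. Friction and masses are not known exactly. Their poses are not given: they have to be found in the camera images.
- wrench_a_grip (a point): centre of the yellow grip of the click wrench to use: a level round bar 19 mm thick, 100 mm long, its axis 95 mm above the table, free below. This point is on its axis, 150 mm out from the screw while the wrench is straight; x points along the bar to the screw, z up. The wrench cannot lift off; it turns level about the upright screw axis.
- wrench_a_screw (a point): point on that clamp screw's upright axis at handle height (95 mm above the table), inside the wrench's socket (32 mm wide, top at 111 mm), on a fixed steel vessel with a yellow band (86 mm wide, 74 mm high; grey base 110 mm square). Clockwise from above tightens. At the start the screw has 0.2 to 0.5 rad left to turn (about 3 N at the grip) before it is home and stops.
- wrench_a_click (a joint): kink (rad) of the handle at the pin 40 mm out from the screw; 0 straight, grows as the handle is pushed clockwise. With the screw home the push rises to about 9 N at the grip; past 0.12 the handle snaps on by itself to 0.47 (the click; the grip runs over 30 mm ahead) and stays so. Pushed on, it resists again (8 N) up to its end stop at 0.6; pushed back with 3 N, the screw loosens.
- wrench_b_grip (a point): centre of the blue grip of the other click wrench, of the same shape and size, on the vessel with a blue band: to be left alone. (A tall black microscope stands on the left of the table, x 0.43 to 0.88 m, y beyond 0.44 m: lead the arm round in front of it.)

How it is judged:
At the end, for the whole second after the job is handed in: The yellow-handled wrench has broken over and stands still, kinked by 0.25 to 0.57 rad; its screw is home or was turned back from there by less than 25 mm at the grip; the blue grip is within 15 mm of where it was (value of joint wrench_a_click between 0.25 and 0.57 rad and velocity of joint wrench_a_click between -0.1 and 0.1 rad/s and y of wrench_a_grip in the frame of wrench_a_screw above 0.025 m and distance of wrench_b_grip from where it was at the start of the episode below 0.015 m); the robot touches nothing.
It fails at once if the yellow wrench was driven on after its click, to its end stop (kink over 0.57 rad) (value of joint wrench_a_click above 0.57 rad).
It fails at once if the blue-handled wrench was moved by more than 15 mm (distance of wrench_b_grip from where it was at the start of the episode above 0.015 m).
It also fails if it takes over 48 s, if anything falls off the work surface, if the arm or the gripper's body presses on something with over 40 N, if the wrist force passes 120 N, or if a joint passes its speed limit or range.

ROBOT

A 7-joint arm with a two-finger parallel gripper is mounted at the origin on a cart in front of the work surface, level with it; the furniture and walls round the work are solid. World frame = base frame: x ahead of the robot, y to its left, z up, the work surface at z = 0. Lengths are in m, angles in rad, forces in N, time in s.
With the tool pointing down it reaches from about 0.35 to 0.9 m from the base axis. Payload 8.1 kg.
Tool frame: the origin (TCP) lies midway between the tips of the shut fingers; the grasp point (between the pads) lies 19 mm behind it (manip.grip_depth is the distance from the TCP to the grasp point, in m); z points along the fingers, y is the line along which they close (so a half turn about z gives the same grasp; the last joint's range is limited). The gripper opens to 92 mm and grips with 3 to 60 N. Pads are 19 mm wide; open, the fingers measure 130 mm over their backs; the gripper's body (75 mm by 190 mm) begins 47 mm behind the grasp point.
Start: joints at [-1.446, 0.434, 0.025, 1.573, -0.012, 1.134, -0.075], TCP at [0.141, 0.609, 0.227] pointing down, gripper open.
Joint ranges: [-2.62, 2.62], [-0.44, 2.09], [-1.27, 1.32], [0.08, 2.57], [-1.32, 4.46], [0.12, 2], [-2.74, 2.74]. Speed limits (rad/s): [2.22, 2.22, 3.01, 3.01, 3.14, 3.14, 3.14].

INTERFACE

Orientations are given as a unit quaternion [x, y, z, w].
In Python, from workcell import manip gives the robot as it stands.
- The arm moves only by the tool jog_arm, never from a script. Its argument "plan" is a list of rows, each a list of 7 numbers: the shift along the tool's x, y, z in cm, then the turn, a rotation vector about the tool's x, y, z in degrees, then the closure, from -1 (fully open) to 1 (shut). A call has 1 to 5 rows; each row shifts and turns the commanded pose from where the row before left it, along the tool's axes as they then stand; what a row does not reach is not made up. A row lasts 1/12 s, in which the tool goes at most 41.7 mm and 7.16 degrees, less where a joint would pass 70% of its speed; a pose out of reach is approached as far as the arm can. A call is refused whole if a number of a shift passes 4.17 or a number of a turn 7.16, either way. A call with a gripper value outside its range is refused whole. The fingers move at their own pace and stop on an object; "grip_force" is the grip in N (left out, the last holds). Time passes only in rows, so rows that do not move let the fingers close. It gives the time, the measured TCP pose, the force, the opening and the grip force at its end, in the units of the state.
- manip.observe(): the state, without advancing time (a new reading comes with each control period).
- manip.read_camera(name): name is "scene" or "top"; returns (picture, depth): 384x512x3 uint8, red, green, blue; 384x512 float32, m along the optical axis (not along the pixel's ray), 0 where there is no reading.
- manip.camera_info(name): a dict with "fx", "fy", "cx", "cy" (pixels), "k1" (the pictures are not rectified: a ray, as slopes to the right and down, at radius r is drawn at 1 + k1 r^2 times it, then the intrinsics apply), "R" (3x3) and "t" (3): a world point X has camera coordinates R X + t. Camera axes: x right, y down, z forward; pixel columns grow to the right and rows downward; lengths in m; the calibration is good to about 2 mm. A picture is of the moment at which its call begins. camera_info takes no time and is no camera call.
- manip.finish_job(): hands the job in; it is judged then, once.
The state is a dict: "time": time; "qpos": joint angles; "qd": joint speeds; "joint_torque": joint torques, N m; "ee_pos": TCP position; "eef_rot": TCP orientation; "contact_force": force on the tool from outside, world axes, zero at the start; "moment": the same for the moment, N m; "grip_width": finger opening in m; "grip_force": force on a finger pad.
Only numpy, scipy, OpenCV 4.12 (cv2) and the standard library are available. Lean on these libraries where they do the work, as an engineer would, in place of code of your own. Each camera call takes 0.05 s, during which the arm holds its last target. There are 200 camera calls.

## Working session

There is one attempt and no reset: what is moved stays moved. The work goes in short steps, Python scripts to look and compute and a tool call to move; the robot and the scene stay as the last step left them, time stands still between calls to the robot, and variables do not carry over. Pictures are saved under pics/ and viewed, at most 10 in all, crops included, and the job is handed in when it is done.

Besides the shell and the picture viewer there is one more tool, called as a command line: name --pt "numbers of a row" for each row, then --argument value for the rest. jog_arm: Moves the arm, as the interface text tells. Its arguments: {"type":"object","properties":{"plan":{"type":"array"},"grip_force":{"type":"number"}},"required":["plan"]}

```bash
ls; mkdir -p pics; cat > h.py <<'E'
import numpy as np, cv2
from workcell import manip
def ray(name,u,v):
    c=manip.camera_info(name);x=(u-c['cx'])/c['fx'];y=(v-c['cy'])/c['fy']
    a,b=x,y
    for _ in range(20):
        s=1+c['k1']*(a*a+b*b);a,b=x/s,y/s
    R=np.array(c['R']);t=np.array(c['t'])
    return -R.T@t, R.T@np.array([a,b,1.0])
def atz(name,u,v,z):
    o,d=ray(name,u,v);return o+d*(z-o[2])/d[2]
def atd(name,u,v,depth):
    o,d=ray(name,u,v);return o+d*depth
E
python3 - <<'E'
from h import *
for n in('top','scene'):
    p,d=manip.read_camera(n);cv2.imwrite(f'pics/{n}0.png',cv2.resize(p[:,:,::-1],(768,576),interpolation=cv2.INTER_CUBIC));np.save(n+'d.npy',d);np.save(n+'p.npy',p)
    c=manip.camera_info(n);print(n,c)
print(manip.observe())
E
```

```text
pics
top {'fx': 378.84066738014263, 'fy': 378.84066738014263, 'cx': 254.58973905720933, 'cy': 194.5832885880633, 'k1': -0.032524399969220776, 'R': array([[ 0.00154394, -0.99992144,  0.0124394 ],
       [-0.99692944, -0.00251296, -0.07826475],
       [ 0.07828986, -0.01228037, -0.996855  ]]), 't': array([-0.07915046,  0.56844131,  0.98944328])}
scene {'fx': 407.7975053009078, 'fy': 407.7975053009078, 'cx': 266.1504220825953, 'cy': 187.57750440498, 'k1': -0.06302381200033762, 'R': array([[ 0.70803698, -0.70617358, -0.00158612],
       [-0.48376505, -0.48340288, -0.72958415],
       [ 0.51444632,  0.51733986, -0.68388921]]), 't': array([-0.43585284,  0.32839532,  0.82906327])}
{'time': 0.1, 'qpos': array([-1.44559774,  0.43515168,  0.02499782,  1.57400704, -0.01159099,
        1.1339738 , -0.07509688]), 'qd': array([ 1.13883884e-03, -2.89780398e-03, -3.68468192e-04, -1.46180238e-03,
        5.78634251e-04, -1.74015446e-03,  2.57717802e-05]), 'joint_torque': array([ 2.33575309e-03, -6.69121599e+01,  9.87409428e-01, -3.15144145e+01,
       -6.06081448e-02,  3.75926052e-02,  5.50959589e-05]), 'ee_pos': array([0.14111218, 0.60839955, 0.22602437]), 'eef_rot': array([ 1.13695111e-01,  9.93515443e-01, -6.97481825e-04, -6.50639038e-06]), 'contact_force': array([ 0.01014664, -0.2175681 ,  0.12799106]), 'moment': array([0.00508549, 0.00274391, 0.00662062]), 'grip_force': 0.0, 'grip_width': 0.0921118711716389}
```

View pics/top0.png

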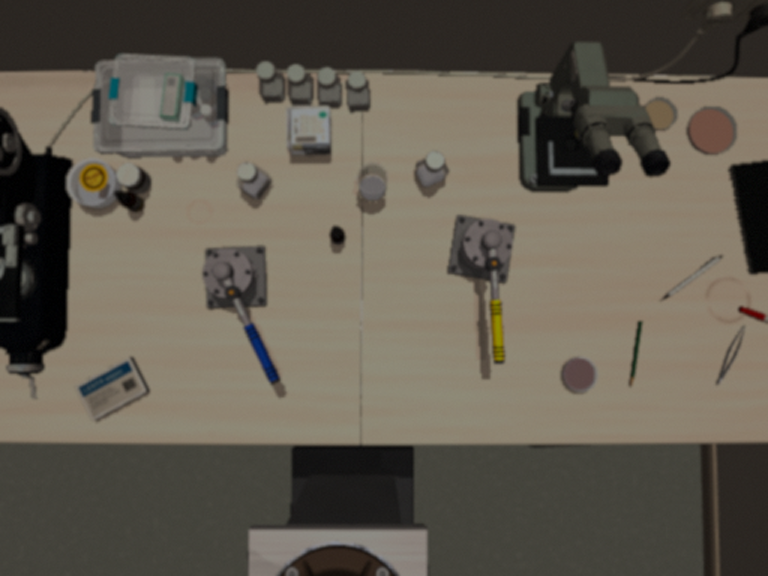

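View pics/scene0.png

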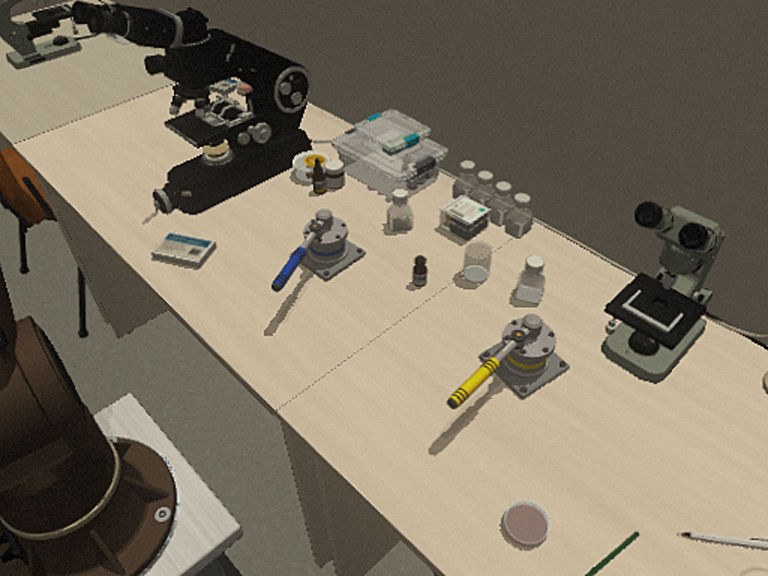

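The yellow wrench is at right: screw near (491,240), grip from (496,302) to (500,362) in the top picture at 1.5x. The blue one is at left, grip from (247,325) to (277,382). Seen from above, clockwise takes the yellow handle end to the left in the picture, which is +y.

```bash
python3 - <<'E'
from h import *
p=np.load('topp.npy');d=np.load('topd.npy')
hsv=cv2.cvtColor(p,cv2.COLOR_RGB2HSV)
def blob(lo,hi,name,roi):
    m=cv2.inRange(hsv,lo,hi);z=np.zeros_like(m);r=roi;z[r[0]:r[1],r[2]:r[3]]=m[r[0]:r[1],r[2]:r[3]]
    v,u=np.nonzero(z);c=[];
    P=np.array([atz('top',a,b,.1) for a,b in zip(u,v)])
    n,l,s,ce=cv2.connectedComponentsWithStats(z);k=1+np.argmax(s[1:,4]);print(name,len(u),s[k],ce[k])
    k=l[v,u]==k;P=P[k];w,V=np.linalg.eigh(np.cov(P[:,:2].T));m=P.mean(0);t=(P-m)[:,:2]@V[:,1]
    print(m,V[:,1],t.min(),t.max(), 'depth pt',np.median([atd('top',a,b,d[b,a]) for a,b in zip(u[k],v[k])],axis=0))
blob((20,120,80),(35,255,255),'yellow',(190,260,300,360))
blob((105,120,50),(130,255,255),'blue',(200,270,140,200))
for n,(u,v) in dict(ys=(491,239),bs=(222,270)).items(): print(n,atz('top',u/1.5,v/1.5,.11),atd('top',u/1.5,v/1.5,d[int(v/1.5),int(u/1.5)]))
from scipy.spatial.transform import Rotation as R
print(R.from_quat(manip.observe()['eef_rot']).as_matrix())
E
```

```text
yellow 301 [327 200   9  41 301] [331.09302326 219.93687708]
[ 0.50040154 -0.26568415  0.1       ] [-0.99864205 -0.05209656] -0.049574693186277226 0.04963547272143705 depth pt [ 0.50015134 -0.26489927  0.10153659]
blue 233 [164 216  21  38 233] [174.06008584 234.90128755]
[0.46320517 0.11974066 0.1       ] [-0.89543776 -0.44518673] -0.04930794270651008 0.049343883290598994 depth pt [0.46299394 0.11962526 0.10190187]
ys [ 0.64948583 -0.25636829  0.11      ] [ 0.64906822 -0.2558707   0.11240396]
bs [0.59687584 0.18388912 0.11      ] [0.59692533 0.18400393 0.10957574]
[[-9.74146843e-01  2.25915689e-01 -1.71528946e-04]
 [ 2.25915707e-01  9.74145870e-01 -1.38443844e-03]
 [-1.45672149e-04 -1.38739742e-03 -9.99999027e-01]]
```

jog_arm --pt "-1.9 -3.6 -0.4 0 0 0 1" --pt "-1.9 -3.6 -0.4 0 0 0 1" --pt "-1.9 -3.6 -0.4 0 0 0 1" --pt "-1.9 -3.6 -0.4 0 0 0 1" --pt "-1.9 -3.6 -0.4 0 0 0 1" --grip_force 30

```text
time: 0.52
ee_pos: [0.1932, 0.4099, 0.2464]
eef_rot: [0.114, 0.994, -0.0, -0.0]
contact_force: [1.7, -0.5, -0.0]
grip_width: 0.0632
grip_force: 0.0
```

jog_arm --pt "-3.2 -2.6 0 0 0 0 1" --pt "-3.2 -2.6 0 0 0 0 1" --pt "-3.2 -2.6 0 0 0 0 1" --pt "-3.2 -2.6 0 0 0 0 1" --pt "-3.2 -2.6 0 0 0 0 1"

```text
time: 0.93
ee_pos: [0.3201, 0.2473, 0.2468]
eef_rot: [0.114, 0.994, 0.0, -0.0]
contact_force: [1.4, 0.4, 0.5]
grip_width: 0.03
grip_force: 0.0
```

jog_arm --pt "-1.8 -3.4 0 0 0 0 1" --pt "-1.8 -3.4 0 0 0 0 1" --pt "-1.8 -3.4 0 0 0 0 1" --pt "-1.8 -3.4 0 0 0 0 1" --pt "-1.8 -3.4 0 0 0 0 1"

```text
time: 1.35
ee_pos: [0.3686, 0.0614, 0.2467]
eef_rot: [0.114, 0.994, 0.0, -0.0]
contact_force: [0.8, 0.5, 0.5]
grip_width: 0.001
grip_force: 0.0
```

jog_arm --pt "-1.8 -3.4 0 0 0 0 1" --pt "-1.8 -3.4 0 0 0 0 1" --pt "-1.8 -3.4 0 0 0 0 1" --pt "-1.8 -3.4 0 0 0 0 1" --pt "-1.8 -3.4 0 0 0 0 1"

```text
time: 1.77
ee_pos: [0.4179, -0.1244, 0.2469]
eef_rot: [0.113, 0.994, 0.0, 0.0]
contact_force: [1.2, 0.6, -0.5]
grip_width: -0.0001
grip_force: 0.0
```

jog_arm --pt "-1.75 -3.7 0 0 0 0 1" --pt "-1.75 -3.7 0 0 0 0 1" --pt "-1.75 -3.7 0 0 0 0 1" --pt "-1.75 -3.7 0 0 0 0 1" --pt "-1.75 -3.7 0 0 0 0 1"

```text
time: 2.18
ee_pos: [0.4616, -0.3243, 0.2462]
eef_rot: [0.113, 0.994, 0.0, -0.0]
contact_force: [1.0, 1.0, 0.8]
grip_width: 0.0004
grip_force: 0.0
```

jog_arm --pt "-0.6 0 3.3 0 0 0 1" --pt "-0.6 0 3.3 0 0 0 1" --pt "-0.6 0 3.3 0 0 0 1" --pt "-0.6 0 3.3 0 0 0 1" --pt "-0.6 0 3.3 0 0 0 1"

```text
time: 2.6
ee_pos: [0.4906, -0.3293, 0.0798]
eef_rot: [0.114, 0.994, 0.0, -0.0]
contact_force: [0.2, 0.5, -0.0]
grip_width: 0.0004
grip_force: 0.0
```

jog_arm --pt "0 0.6 0 0 0 0 1" --pt "0 0.6 0 0 0 0 1" --pt "0 0.6 0 0 0 0 1" --pt "0 0.6 0 0 0 0 1" --pt "0 0.4 0 0 0 0 1"

```text
time: 3.02
ee_pos: [0.4983, -0.3013, 0.0836]
eef_rot: [0.113, 0.994, -0.0, 0.001]
contact_force: [0.0, -0.6, 0.6]
grip_width: 0.0007
grip_force: 0.0
```

```bash
python3 - <<'E'
from h import *
o=manip.observe();print(o['qpos'],o['ee_pos'],o['contact_force'])
p,d=manip.read_camera('top');a=p[150:280,270:400,::-1]
q,d=manip.read_camera('scene');b=q[170:300,270:400,::-1]
cv2.imwrite('pics/c1.png',cv2.resize(np.hstack([a,b]),(800,400),interpolation=cv2.INTER_CUBIC))
E
```

```text
[-0.00872744  0.59689815  0.67854719  1.87708067 -0.49581402  0.83904748
  2.26909681] [ 0.49830712 -0.30131412  0.08364512] [ 0.02191402 -0.58305312  0.646562  ]
```

View pics/c1.png

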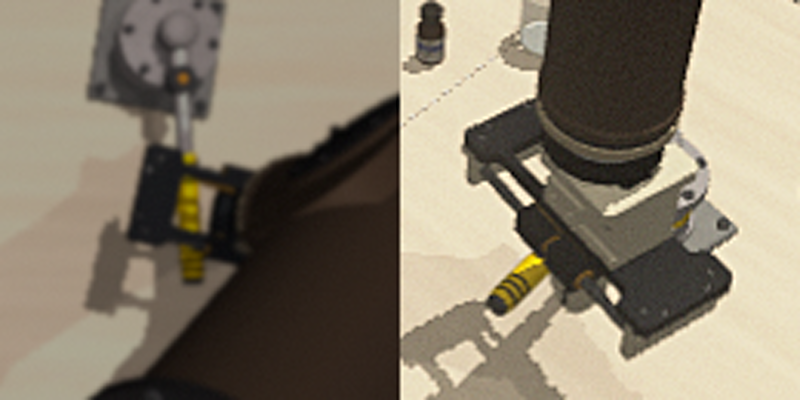

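The crop shows the shut fingers behind the yellow grip, on its -y side and not yet touching. The gripper body is above the bar, and the handle is still straight. I start pushing.

jog_arm --pt "0 0.4 0 0 0 0 1" --pt "0 0.4 0 0 0 0 1" --pt "0 0.4 0 0 0 0 1"

```text
time: 3.37
ee_pos: [0.4996, -0.2909, 0.0821]
eef_rot: [0.114, 0.993, -0.001, 0.0]
contact_force: [-2.4, -3.0, 1.7]
grip_width: 0.0006
grip_force: 1.4
```

jog_arm --pt "0 0.4 0 0 0 0 1" --pt "0 0.4 0 0 0 0 1" --pt "0 0.4 0 0 0 0 1"

```text
time: 3.62
ee_pos: [0.5023, -0.2787, 0.0817]
eef_rot: [0.114, 0.993, -0.0, -0.0]
contact_force: [-2.3, -2.2, 0.6]
grip_width: 0.0003
grip_force: 1.5
```

jog_arm --pt "0 0.4 0 0 0 0 1" --pt "0 0.4 0 0 0 0 1" --pt "0 0.4 0 0 0 0 1"

```text
time: 3.87
ee_pos: [0.5051, -0.2666, 0.0816]
eef_rot: [0.114, 0.994, 0.0, -0.0]
contact_force: [-2.2, -2.7, 0.7]
grip_width: 0.0007
grip_force: 1.5
```

jog_arm --pt "0 0.4 0 0 0 0 1" --pt "0 0.4 0 0 0 0 1"

```text
time: 4.03
ee_pos: [0.5066, -0.2597, 0.0817]
eef_rot: [0.114, 0.993, -0.001, -0.0]
contact_force: [-6.2, -9.5, -0.2]
grip_width: 0.0003
grip_force: 5.1
```

jog_arm --pt "0 0.3 0 0 0 0 1" --pt "0 0.2 0 0 0 0 1"

```text
time: 4.2
ee_pos: [0.507, -0.2554, 0.0816]
eef_rot: [0.114, 0.993, -0.001, -0.001]
contact_force: [-5.6, -6.9, 0.4]
grip_width: 0.0006
grip_force: 3.8
```

jog_arm --pt "0 0.3 0 0 0 0 1" --pt "0 0.2 0 0 0 0 1"

```text
time: 4.37
ee_pos: [0.5083, -0.2496, 0.0815]
eef_rot: [0.114, 0.993, -0.0, -0.001]
contact_force: [-2.1, -1.9, 0.6]
grip_width: 0.0001
grip_force: 1.4
```

```bash
python3 - <<'E'
from h import *
p,d=manip.read_camera('top');a=p[150:280,270:400,::-1]
q,d=manip.read_camera('scene');b=q[170:300,270:400,::-1]
o=manip.observe();print(o['qpos'],o['ee_pos'],o['contact_force'],o['grip_force'])
cv2.imwrite('pics/c2.png',cv2.resize(np.hstack([a,b]),(800,400),interpolation=cv2.INTER_CUBIC))
E
```

```text
[-0.11197795  0.58157779  0.68484396  1.91469394 -0.49647074  0.82056457
  2.18436336] [ 0.50966019 -0.24837409  0.08158603] [-0.0082202   0.3542688   0.71316406] 0.0
```

View pics/c2.png

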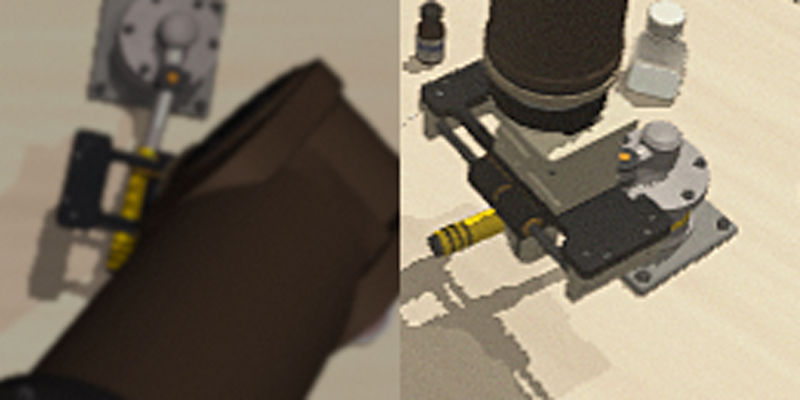

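```bash
python3 - <<'E'
from h import *
p,d=manip.read_camera('top');a=p[150:280,270:400,::-1]
o=manip.observe();print(o['time'],o['ee_pos'],o['contact_force'],o['grip_force'])
cv2.imwrite('pics/c3.png',cv2.resize(a,(600,600),interpolation=cv2.INTER_CUBIC))
E
```

```text
4.5167 [ 0.50991409 -0.24844308  0.08163798] [ 0.68674781 -0.73424196  0.78766404] 0.0
```

View pics/c3.png

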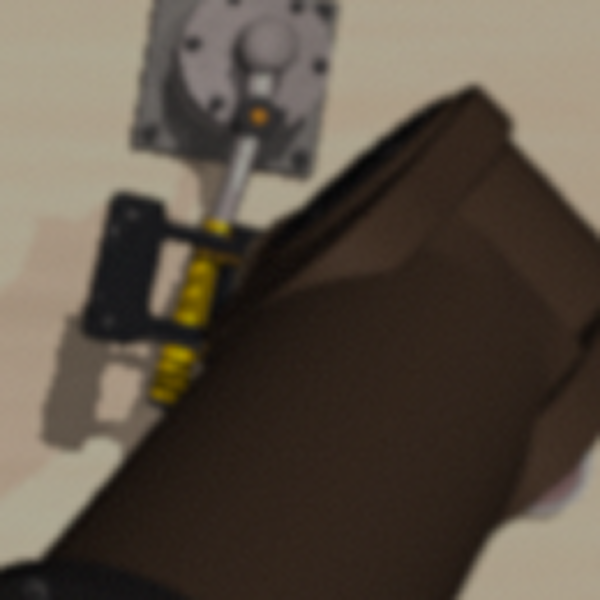

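```bash
cat >> h.py <<'E'
def yaxis(p):
    hsv=cv2.cvtColor(p,cv2.COLOR_RGB2HSV);m=cv2.inRange(hsv,(20,120,60),(35,255,255));m[:170]=0;m[262:]=0;m[:,:280]=0;m[:,360:]=0
    v,u=np.nonzero(m);P=np.array([atz('top',a,b,.1) for a,b in zip(u,v)])[:,:2]
    # left edge (+y side) per row, unhidden by the arm: fit line
    E=np.array([[atz('top',u[v==r].min(),r,.1)[0],atz('top',u[v==r].min(),r,.1)[1]] for r in np.unique(v)])
    k=np.polyfit(E[:,0],E[:,1],1)
    k=np.polyfit(*E[abs(E[:,1]-np.polyval(k,E[:,0]))<.004].T,1)
    return len(u),'edge slope angle',np.arctan(-k[0]),'y at x=.5: %.4f'%np.polyval(k,.5),'xmin',P[:,0].min()
E
python3 - <<'E'
from h import *
print(yaxis(np.load('topp.npy')))
for i in range(3): print(manip.observe()['time'],yaxis(manip.read_camera('top')[0]))
o=manip.observe();print(o['time'],o['ee_pos'],o['contact_force'],o['grip_force'])
E
```

```text
(301, 'edge slope angle', np.float64(-0.05252024193570036), 'y at x=.5: -0.2579', 'xmin', np.float64(0.45116796741341425))
4.5167 (252, 'edge slope angle', np.float64(0.357662312515063), 'y at x=.5: -0.2007', 'xmin', np.float64(0.4609479983725295))
4.5667 (247, 'edge slope angle', np.float64(0.44245151202145483), 'y at x=.5: -0.1898', 'xmin', np.float64(0.46582673713590117))
4.6167 (152, 'edge slope angle', np.float64(0.5073348691772687), 'y at x=.5: -0.1814', 'xmin', np.float64(0.4731506891898438))
4.6667 [ 0.50982421 -0.2489458   0.08176186] [0.31708521 0.37865814 0.17588018] 0.0
```

The handle is running ahead on its own and the fingers carry no force, so the wrench has clicked. I back off now and lift.

jog_arm --pt "0 -1 0 0 0 0 1" --pt "0 -1.5 0 0 0 0 1" --pt "0 -2 0 0 0 0 1" --pt "0 -2 0 0 0 0 1" --pt "0 -1 0 0 0 0 1"

```text
time: 5.08
ee_pos: [0.4912, -0.326, 0.0821]
eef_rot: [0.115, 0.993, -0.001, 0.0]
contact_force: [-0.5, -0.9, 0.6]
grip_width: 0.0008
grip_force: 0.0
```

jog_arm --pt "0 -0.5 -3 0 0 0 1" --pt "0 -0.5 -3 0 0 0 1" --pt "0 -0.5 -3 0 0 0 1" --pt "0 -0.5 -3 0 0 0 1" --pt "0 -0.5 -2 0 0 0 1"

```text
time: 5.5
ee_pos: [0.4869, -0.348, 0.2246]
eef_rot: [0.114, 0.993, -0.0, 0.001]
contact_force: [0.0, -0.7, -0.2]
grip_width: 0.0002
grip_force: 0.0
```

jog_arm --pt "0 0 0 0 0 0 1" --pt "0 0 0 0 0 0 1" --pt "0 0 0 0 0 0 1" --pt "0 0 0 0 0 0 1" --pt "0 0 0 0 0 0 1"

```text
time: 5.92
ee_pos: [0.4864, -0.3462, 0.2205]
eef_rot: [0.114, 0.994, 0.0, -0.001]
contact_force: [-0.0, 0.4, -0.8]
grip_width: 0.0004
grip_force: 0.0
```

```bash
python3 - <<'E'
from h import *
for i in range(2):
    p,_=manip.read_camera('top');print(yaxis(p))
q,_=manip.read_camera('scene')
o=manip.observe();print(o['time'],o['ee_pos'],o['contact_force'],abs(o['qd']).max())
a=p[150:280,270:400,::-1];b=q[170:300,270:400,::-1]
cv2.imwrite('pics/c4.png',cv2.resize(np.hstack([a,b]),(800,400),interpolation=cv2.INTER_CUBIC))
E
```

```text
(319, 'edge slope angle', np.float64(0.6376626989247584), 'y at x=.5: -0.1592', 'xmin', np.float64(0.4804745524670585))
(319, 'edge slope angle', np.float64(0.6376626989247584), 'y at x=.5: -0.1592', 'xmin', np.float64(0.4804745524670585))
6.0667 [ 0.48652299 -0.34658491  0.22104616] [-0.09533625  0.53857082  0.73036277] 0.0032708262997465953
```

View pics/c4.png

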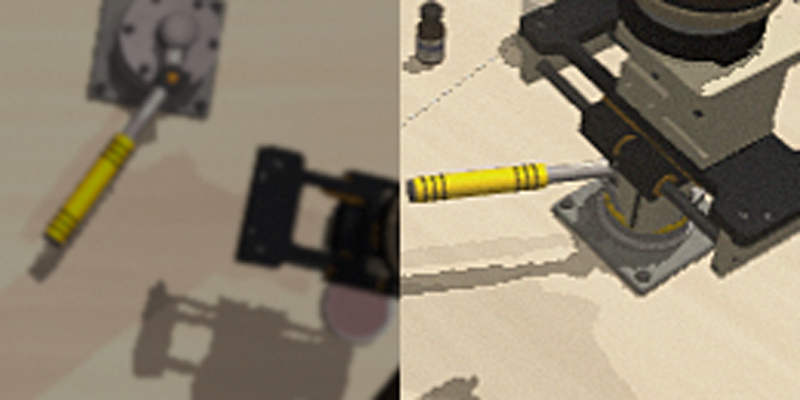

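The wrench is kinked and standing still. The handle turned 0.69 rad in all, which fits about 0.22 rad of screw plus the 0.47 click. The gripper is well clear of it.

```bash
python3 -c "
from workcell import manip
print(manip.finish_job())"
```

```text
the job is handed in; nothing more can be done
None
```

The yellow-handled wrench clicked and stands kinked by about 0.47 rad with its screw home; the arm is clear, the blue wrench was not touched, and the job is handed in at about 6 s (no verdict was returned).

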